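# Clamp the sample jar and set the shaker's speed

### The job

The sample jar stands ready on the shaker. First swing the hold-down arm over onto the jar's lid, so that its rubber foot rests on the lid; only then turn the large speed dial until its pointer is at the steel marker tab on its scale, and let go. Leave the small timer dial and everything else on the bench as they are.

Things in the scene. Friction and masses are not known exactly. Their poses are not given: they have to be found in the camera images.
- shaker: Blue bench shaker, fixed: housing 310 x 250 mm (x, y); control deck at 80 mm height on the part nearest the robot, aluminium platform (190 x 230 mm, top at 92 mm) on the rear part. Origin: centre of its underside; x points away from the deck, y left, z up. In this frame the jar's place is (45, 0) mm, the two dials are at x = -105, y = +62 and -62 mm, either one on either side.
- hold_down (a joint): Angle (rad) of the steel hold-down arm about its hinge pin, which runs along the shaker's x. 0 = open, leaning 25 degrees outward (shaker's +y) past the vertical; 0.44 = upright: beyond that over-centre point the arm's weight carries it down towards the shaker's -y; 2.01 = level, its rubber foot resting on the jar's lid.
- clamp_hinge (a point): Centre of the arm's hinge pin, 182 mm above the bench, at (45, 88) mm in the shaker's frame, between two steel fork plates (38 mm over all along x, 24 mm along y, up to 192 mm height).
- clamp_tip (a point): Free end of the hold-down arm, 150 mm from the hinge pin, about 315 mm above the bench when open. The arm is a flat steel bar (18 mm wide along the pin, 10 mm thick), its last 45 mm a black round grip 20 mm in diameter, centred on the line from hinge to tip. Axes: y points from the tip back to the hinge, x along the pin.
- clamp_foot (a point): Centre of the underside of the arm's round rubber foot (22 mm diameter), 88 mm from the hinge along the arm and 20 mm off its centre line.
- jar: Clear glass sample jar with a white lid, 64 mm diameter, 70 mm tall, standing loose on the shaker's platform between four steel pins (22 mm high, 2 mm clearance). Origin: centre of its underside; z up.
- jar_top (a point): Centre of the top of the jar's lid.
- speed (a joint): Angle of the large speed dial, rad: 0 at the scale's start, 4.71 at its end, growing clockwise seen from above. Stiff enough to stay where it is left. In the shaker's frame the pointer's direction, counter-clockwise from +x, is 2.356 minus this.
- speed_grip (a point): On the large dial's vertical axis, 7 mm below the top of its grip bar, 118 mm above the bench: a good TCP height. Grey disc (44 mm diameter, 8 mm thick) with an upright bar across it (42 mm long, 14 mm wide, 32 mm high above the disc) along the point's x, the pointer's direction. Under it a black scale plate, 90 mm diameter, with white ticks.
- speed_pointer (a point): Tip of the large dial's pointer, 30 mm from its axis: the end with the small nose and with the white line on the bar's top. x points outward along the pointer.
- marker_tip (a point): Inner point of the small steel marker tab (about 15 mm long radially, 10 mm wide, 6 mm high) fixed on the rim of the large dial's scale plate, 30 mm from the dial's axis. x points outward from the dial's axis. The dial is set when its pointer tip is at this point.
- timer (a joint): Angle of the small timer dial, rad, same sense as the speed dial. To be left alone.
- timer_grip (a point): On the small timer dial's axis, 7 mm below the top of its grip bar, 110 mm above the bench; disc 28 mm diameter, bar 26 x 10 mm, 24 mm high, scale plate 56 mm diameter. No marker tab on it.
- timer_pointer (a point): Tip of the small timer dial's pointer, 22 mm from its axis.
- reagent_bottle: Bystander: clear glass bottle with a blue screw cap, 70 mm diameter, 140 mm tall, standing. Origin: centre of its underside.
- beaker: Bystander: open glass beaker, 76 mm diameter at the rim, 90 mm tall. Origin: centre of its underside.
- amber_vial: Bystander: amber glass vial, 28 mm diameter, 45 mm tall, standing just in front of the shaker. Origin: centre of its underside.
- dish: Bystander: low glass dish, 90 mm diameter, 35 mm tall. Origin: centre of its underside.
- spatula: Bystander: steel spatula 160 mm long, lying on the bench. Origin: on the blade-to-handle line, handle to its -x.
- amber_bottle: Bystander: amber glass bottle with a paper label, 50 mm diameter, 90 mm tall, standing beside the shaker on the side away from the arm's hinge. Origin: centre of its underside.
- steel_can: Bystander: plain steel can, 60 mm diameter, 70 mm tall. Origin: centre of its underside.
There are look-alikes about, which are no part of the job. Leave any pink or turquoise look-alike of the jar alone.

How it is judged (in metres and radians):
On the way, in this order (a step that is already met when the one before it is completed fails the run):
1. the hold-down arm has been swung over and its foot rests on the jar's lid (value of joint hold_down above 1.95 rad and distance between clamp_foot and jar_top below 0.008 m), for 0.2 s.
2. the speed dial's pointer is at the marker tab (horizontal distance between speed_pointer and marker_tip below 0.003 m), for 0.2 s.
At the end, for the whole second after the job is handed in: The arm is down (joint above 1.95 rad) with its foot within 8 mm of the centre of the jar's lid top; the speed dial's pointer tip is within 3 mm (0.1 rad) of the marker's tip and still; the jar stands upright (within 0.1 rad), at rest, within 8 mm of where it was (all of step 1 and horizontal distance between speed_pointer and marker_tip below 0.003 m and velocity of joint speed between -0.05 and 0.05 rad/s and angle between jar's own z axis and vertical below 0.1 rad and linear speed of jar below 0.02 m/s and distance of jar from where it was at the start of the episode below 0.008 m); the robot touches nothing.
It fails at once if the speed dial is turned (pointer tip moved more than 8 mm) while the arm is not down on the jar (value of joint hold_down below 1.9 rad and distance of speed_pointer from where it was at the start of the episode above 0.008 m).
It fails at once if the timer dial is turned (pointer tip moved more than 4 mm) (distance of timer_pointer from where it was at the start of the episode above 0.004 m).
It fails at once if a bystander is moved more than 30 mm (distance of any of reagent_bottle, beaker, amber_vial, dish, spatula, amber_bottle, steel_can from where it was at the start of the episode above 0.03 m).
It fails at once if the jar is tipped by more than 0.3 rad (angle between jar's own z axis and vertical above 0.3 rad).
It also fails if it takes over 64 s, if anything falls off the work surface, if the arm or the gripper's body presses on something with over 40 N, if the wrist force passes 120 N, or if a joint passes its speed limit or range.

### The arm

A 6-joint arm with a two-finger parallel gripper is mounted at the origin on the work surface. World frame = base frame: x ahead of the robot, y to its left, z up, the work surface at z = 0. Lengths are in mm, angles in rad, forces in N, time in s.
With the tool pointing down it reaches from about 300 to 775 mm from the base axis. Payload 14.6 kg.
Tool frame: the origin (TCP) lies between the finger pads, 19 mm behind the fingertips; this is the grasp point; x points along the fingers, z is the direction in which the jaws open and shut, and the axes are right-handed (so a half turn about x gives the same grasp; the last joint's range is limited). The gripper opens to 94 mm and grips with 3 to 60 N. Pads are 16 mm wide; open, the fingers measure 119 mm over their backs; the gripper's body (75 mm by 177 mm) begins 78 mm behind the grasp point.
Start: joints at [1.203, 0.3, 1.521, -0, 1.321, -0.067], TCP at [162.954, 525.296, 224.246] pointing down, gripper open.
Joint ranges: [-3.03, 3.03], [-0.79, 2.21], [0.23, 2.52], [-1.04, 4.18], [0, 3.07], [-2.55, 2.55]. Speed limits (rad/s): [2.22, 2.22, 2.57, 3.14, 3.14, 3.14].

### API

Orientations are given as [roll, pitch, yaw] about the fixed x, y, z axes, in that order (R = Rz(yaw) Ry(pitch) Rx(roll)).
In Python, from cell import manip gives the robot as it stands.
- The arm moves only by the shell command python3 -m jog 'ROWS' [FORCE]. ROWS is JSON, a list of rows, each an object of numbers: "grip": the opening, from 0 (shut) to 1 (fully open); "tx", "ty", "tz": the shift along the tool's x, y, z in units of 40 mm (1.0 is 40 mm); "turn": the turn about the tool's x in units of 6 degrees (1.0 is 6 degrees). In form: [{"grip": .., "tx": .., "ty": .., "tz": .., "turn": ..}, ...]. A call has 1 to 12 rows; each row is the pose to reach, as a shift and turn from the pose commanded when the call began, along the tool's axes at that moment; what a row does not reach only later rows make up. A row lasts 1/12 s, in which the tool goes at most 41.7 mm and 7.16 degrees, less where a joint would pass 70% of its speed; a pose out of reach is approached as far as the arm can. A call with a gripper value outside its range is refused whole. The fingers move at their own pace and stop on an object; FORCE is the grip in N (left out, the last holds). Time passes only in rows, so rows that repeat a pose let the fingers close. It gives the time, the measured TCP pose, the force and the opening at its end, in the units of the state.
- manip.read_state(): the state, without advancing time (a new reading comes with each control period).
- manip.camera(name): name is "scene" or "side" or "wrist"; returns a dict with "image" (480x640x3 uint8, red, green, blue), "fx", "fy", "cx", "cy" (pixels), "eye" and "attitude" of the camera in the world. Camera axes: x right, y up, looking along -z (the intrinsics and any distortion apply to the point x, -y, -z); pixel columns grow to the right and rows downward; lengths in mm; the calibration is good to about 2 mm. A picture is of the moment at which its call begins. There is no depth.
- manip.sign_off(): hands the job in, once; it reports no verdict.
The state is a dict: "clock": time; "joints": joint angles; "qd": joint speeds; "effort": joint torques, N m; "eef_pos": TCP position; "eef_rot": TCP orientation; "wrist_force": force on the tool from outside, world axes, zero at the start; "moment": the same for the moment, N m; "finger_gap": finger opening in mm.
Only numpy, scipy, OpenCV 4.12 (cv2) and the standard library are available. Lean on these libraries where they do the work, as an engineer would, in place of code of your own. Each camera call takes 0.05 s, during which the arm holds its last target. There are 200 camera calls.

## Working session

There is one attempt and no reset: what is moved stays moved. The work goes in short steps, Python scripts to look and compute and a shell command to move; the robot and the scene stay as the last step left them, time stands still between calls to the robot, and variables do not carry over. Pictures are saved under pics/ and viewed, about 8 in all and at most 12, crops included, and the job is handed in when it is done.

```bash
ls; mkdir -p pics
python3 - <<'E'
from cell import manip
import cv2, numpy as np
s=manip.read_state(); print(s)
for n in ["scene","side"]:
    c=manip.camera(n); cv2.imwrite(f"pics/{n}0.png",c["image"][:,:,::-1]); np.save(f"pics/{n}0.npy",c,allow_pickle=True)
    print({k:v for k,v in c.items() if k!="image"})
E
```

```text
pics
{'clock': 0.0, 'joints': array([ 1.20340482e+00,  3.00501617e-01,  1.52158551e+00, -9.92233993e-07,
        1.32072718e+00, -6.65974492e-02]), 'qd': array([-0.00136417, -0.00129856, -0.00016576,  0.00111307,  0.00025699,
        0.00058253]), 'effort': array([-3.17103550e-04, -5.31807983e+01, -3.52732229e+01,  7.08386488e-02,
        2.44464056e-02, -1.49959574e-04]), 'eef_pos': array([162.86499576, 525.07150516, 223.66771345]), 'eef_rot': array([ 3.0757819 ,  1.56957467, -1.93740089]), 'wrist_force': array([-0.57438675,  0.4460285 , -1.10826832]), 'moment': array([-0.0037095 ,  0.01850729, -0.00424254]), 'finger_gap': 93.98363880319233}
{'fx': 441.5419868240183, 'fy': 441.5419868240183, 'cx': 323.3967372436522, 'cy': 239.66305270423615, 'eye': array([1391.72208343,  200.54777558,  796.73772341]), 'attitude': array([0.94389265, 0.00354639, 1.78808641])}
{'fx': 536.4284421069161, 'fy': 536.4284421069161, 'cx': 327.4307366065316, 'cy': 241.89601083840213, 'eye': array([ 288.49519828, -935.98403315,  865.38547253]), 'attitude': array([ 0.96788319,  0.00432152, -0.27123987])}
```

View pics/scene0.png

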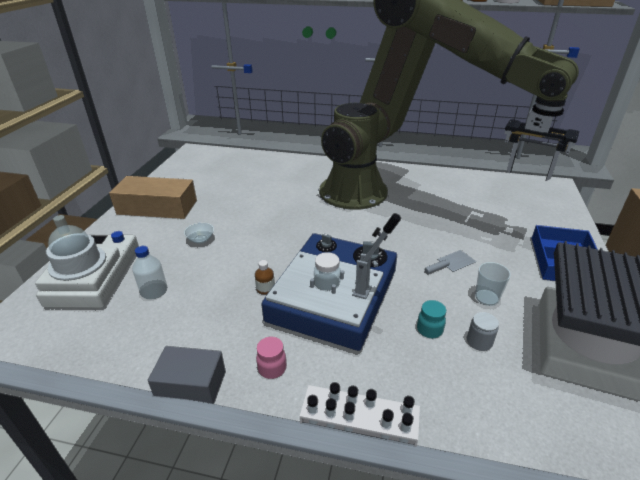

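View pics/side0.png

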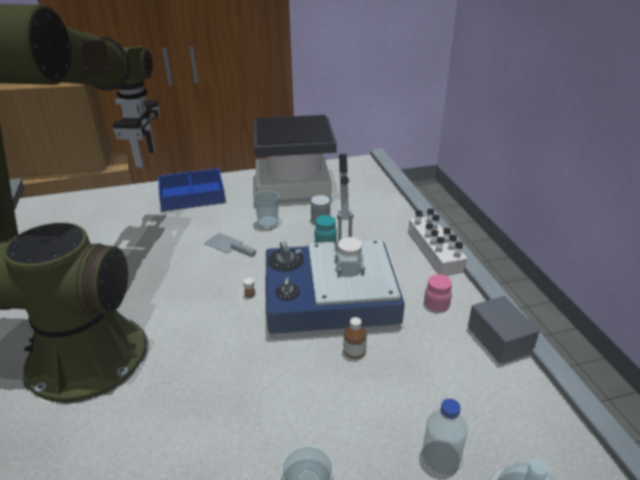

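Scene: shaker at about (330,285), white-lid jar at (327,268), arm open with grip at (392,222), large dial at (371,255), small dial at (326,243). Look-alikes: turquoise jar (432,318), pink jar (271,357) and a grey-lid one (483,330). The jar wanted is the white-lidded one on the platform. Side view: jar (349,252), large dial (287,258), small dial (288,290). Next, a close crop of both.

Run:
```python
import cv2, numpy as np
a=cv2.imread("pics/scene0.png")[205:345,260:405]; b=cv2.imread("pics/side0.png")[145:335,255:410]
A=cv2.resize(a,None,fx=2.75,fy=2.75,interpolation=cv2.INTER_CUBIC);B=cv2.resize(b,None,fx=2.5,fy=2.5,interpolation=cv2.INTER_CUBIC)
o=np.zeros((480,790,3),np.uint8);o[:A.shape[0],:A.shape[1]]=A;o[:B.shape[0],400:400+B.shape[1]]=B[:480]
cv2.imwrite("pics/crop0.png",o);print(A.shape,B.shape)
```

```text
(385, 399, 3) (475, 388, 3)
```

View pics/crop0.png

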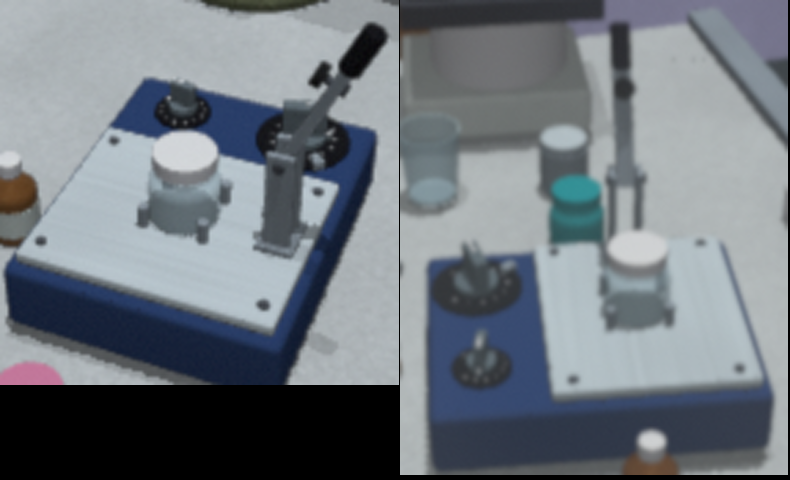

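```bash
cat > h.py <<'E'
import numpy as np
from scipy.spatial.transform import Rotation as R
from scipy.optimize import least_squares
def proj(c,P):
    q=(np.atleast_2d(P)-c["eye"])@R.from_euler("xyz",c["attitude"]).as_matrix()
    return np.c_[c["cx"]+c["fx"]*q[:,0]/-q[:,2], c["cy"]-c["fy"]*q[:,1]/-q[:,2]]
def ray_z(c,uv,z):
    d=np.array([(uv[0]-c["cx"])/c["fx"],-(uv[1]-c["cy"])/c["fy"],-1]);d=R.from_euler("xyz",c["attitude"]).as_matrix()@d
    return c["eye"]+d*(z-c["eye"][2])/d[2]
def sw(p,P):
    P=np.atleast_2d(np.array(P,float));c,s=np.cos(p[2]),np.sin(p[2])
    return np.c_[p[0]+c*P[:,0]-s*P[:,1],p[1]+s*P[:,0]+c*P[:,1],P[:,2]]
E
python3 - <<'E'
from h import *
cs=np.load("pics/scene0.npy",allow_pickle=True).item();cd=np.load("pics/side0.npy",allow_pickle=True).item()
P={"c1":(-155,-125,80),"c2":(-155,125,80),"c3":(155,-125,80),"jar":(45,0,162),"tip":(45,151.4,318),"sm":(-105,-62,81),"lg":(-105,62,81)}
S={"c1":(148,80),"c2":(375,130),"c3":(10,264),"jar":(185,147),"tip":(380,30),"sm":(183,110),"lg":(303,138)}
D={"c1":(432,418),"c2":(429,258),"c3":(770,392),"jar":(637,247),"tip":(620,26),"sm":(482,367),"lg":(477,287)}
o=[(cs,P[k],np.array(v)/2.75+[260,205],"S"+k) for k,v in S.items()]+[(cd,P[k],(np.array(v)-[400,0])/2.5+[255,145],"D"+k) for k,v in D.items()]
f=lambda p:np.concatenate([(proj(c,sw(p,q))[0]-uv) for c,q,uv,_ in o])
r=least_squares(f,[450,100,0.2],loss="soft_l1")
print(r.x)
for (c,q,uv,n),e in zip(o,f(r.x).reshape(-1,2)):print(n,e.round(1))
p=r.x
for n,q in dict(jar=(45,0,162),hinge=(45,88,182),tip=(45,151.4,318),lg=(-105,62,118),sm=(-105,-62,110)).items():print(n,sw(p,q)[0].round(1))
# marker & angle
for c,uv in((cs,np.array((318,160))/2.75+[260,205]),(cd,np.array((508-400,267))/2.5+[255,145])):
    m=ray_z(c,uv,86)-sw(p,(-105,62,86))[0];print("marker",m.round(1),np.hypot(*m[:2]),np.arctan2(m[1],m[0])-p[2])
E
```

```text
[ 5.64634605e+02  4.10633067e+01 -1.70873994e-01]
Sc1 [-1.6 -3.3]
Sc2 [ 1.7 -1.6]
Sc3 [-4.5  0.4]
Sjar [-0.5  0.5]
Stip [-1.  -0.6]
Ssm [-0.4  0.1]
Slg [-0.3  0.5]
Dc1 [-2.  -0.9]
Dc2 [-1.4 -2.4]
Dc3 [ 2.9 -0.3]
Djar [ 0.2 -1.5]
Dtip [-0.3 -3.1]
Dsm [-0.1 -0.9]
Dlg [-0.1 -1. ]
jar [609.   33.4 162. ]
hinge [623.9 120.1 182. ]
tip [634.7 182.6 318. ]
lg [471.7 120.  118. ]
sm [450.6  -2.2 110. ]
marker [34.3 19.1  0. ] 39.26402047414484 0.6777452780821948
marker [35.  13.6  0. ] 37.57509855629613 0.5423757926023118
```

```bash
cat >> h.py <<'E'
PS=np.array([564.6,41.06,-0.1709])
def togo(s,target,jaw):  # jaw: world direction wanted for jaw axis (yaw)
    M=R.from_euler("xyz",s["eef_rot"]).as_matrix(); d=M.T@(np.array(target)-s["eef_pos"])/40
    best=[]
    for k in(0,np.pi,-np.pi):
        # turn about tool x(down)
        z=M.T@[np.cos(jaw+k),np.sin(jaw+k),0]; best.append(np.degrees(np.arctan2(-z[1],z[2]))/6)
    return d.round(3),np.round(best,2)
E
python3 - <<'E'
from h import *
from cell import manip
s=manip.read_state();print(R.from_euler("xyz",s["eef_rot"]).as_matrix().round(3))
t=sw(PS,(45,145,304.4))[0];print(t); print(togo(s,[t[0],t[1],385],PS[2]))
E
```

```text
[[-0.    -0.955  0.296]
 [-0.001  0.296  0.955]
 [-1.     0.    -0.001]]
[633.60449414 176.29453623 304.4       ]
(array([ -4.027, -13.823,  -4.846]), array([ 13.76, -16.24, -16.24]))
```

```bash
python3 -m jog '[{"grip":1,"tx":-2},{"grip":1,"tx":-4},{"grip":1,"tx":-4.03,"ty":-1,"tz":-0.3,"turn":1},{"grip":1,"tx":-4.03,"ty":-13,"tz":-4.5,"turn":13.8},{"grip":1,"tx":-4.03,"ty":-13,"tz":-4.5,"turn":13.8},{"grip":1,"tx":-4.03,"ty":-13,"tz":-4.5,"turn":13.8},{"grip":1,"tx":-4.03,"ty":-13,"tz":-4.5,"turn":13.8},{"grip":1,"tx":-4.03,"ty":-13,"tz":-4.5,"turn":13.8},{"grip":1,"tx":-4.03,"ty":-13,"tz":-4.5,"turn":13.8},{"grip":1,"tx":-4.03,"ty":-13,"tz":-4.5,"turn":13.8},{"grip":1,"tx":-4.03,"ty":-13,"tz":-4.5,"turn":13.8},{"grip":1,"tx":-4.03,"ty":-13,"tz":-4.5,"turn":13.8}]' 6
python3 - <<'E'
from h import *
from cell import manip
s=manip.read_state();print(s["joints"])
t=sw(PS,(45,145,304.4))[0];print(t); print(togo(s,[t[0],t[1],385],PS[2]))
E
```

```text
[ 1.20339812e+00  3.00416409e-01  1.52153064e+00 -6.48753381e-06
  1.32070445e+00 -6.66122098e-02]
[633.60449414 176.29453623 304.4       ]
(array([ -4.027, -13.823,  -4.846]), array([ 13.76, -16.24, -16.24]))$[0]: bad value
```

```bash
python3 -m jog '[{"grip":1,"tx":-2,"ty":0,"tz":0,"turn":0},{"grip":1,"tx":-4,"ty":0,"tz":0,"turn":0},{"grip":1,"tx":-4.03,"ty":-1,"tz":-0.3,"turn":1},{"grip":1,"tx":-4.03,"ty":-13,"tz":-4.5,"turn":13.8},{"grip":1,"tx":-4.03,"ty":-13,"tz":-4.5,"turn":13.8},{"grip":1,"tx":-4.03,"ty":-13,"tz":-4.5,"turn":13.8},{"grip":1,"tx":-4.03,"ty":-13,"tz":-4.5,"turn":13.8},{"grip":1,"tx":-4.03,"ty":-13,"tz":-4.5,"turn":13.8},{"grip":1,"tx":-4.03,"ty":-13,"tz":-4.5,"turn":13.8},{"grip":1,"tx":-4.03,"ty":-13,"tz":-4.5,"turn":13.8},{"grip":1,"tx":-4.03,"ty":-13,"tz":-4.5,"turn":13.8},{"grip":1,"tx":-4.03,"ty":-13,"tz":-4.5,"turn":13.8}]' 6
python3 - <<'E'
from h import *
from cell import manip
s=manip.read_state();print(s["joints"])
t=sw(PS,(45,145,304.4))[0];print(t); print(togo(s,[t[0],t[1],385],PS[2]))
E
```

```text
clock: 1.1
eef_pos: [481.5, 290.7, 373.3]
eef_rot: [-2.842, 1.57, -2.808]
wrist_force: [0.9, 0.8, 0.4]
finger_gap: 93.8
[4.78051909e-01 2.67204170e-01 1.22412215e+00 5.37936845e-05
 1.65063556e+00 4.44001308e-01]
[633.60449414 176.29453623 304.4       ]
(array([-0.294, -2.988,  3.703]), array([  1.96, -28.04, -28.04]))
```

```bash
python3 -m jog '[{"grip":1,"tx":-0.3,"ty":-1.5,"tz":1.8,"turn":1},{"grip":1,"tx":-0.3,"ty":-2.9,"tz":3.6,"turn":1.96},{"grip":1,"tx":-0.3,"ty":-2.98,"tz":3.7,"turn":1.96},{"grip":1,"tx":-0.3,"ty":-2.98,"tz":3.7,"turn":1.96},{"grip":1,"tx":-0.3,"ty":-2.98,"tz":3.7,"turn":1.96},{"grip":1,"tx":-0.3,"ty":-2.98,"tz":3.7,"turn":1.96},{"grip":1,"tx":-0.3,"ty":-2.98,"tz":3.7,"turn":1.96},{"grip":1,"tx":-0.3,"ty":-2.98,"tz":3.7,"turn":1.96}]' 6
python3 - <<'E'
from h import *
from cell import manip
import cv2
s=manip.read_state();print(s["joints"],s["eef_pos"])
t=sw(PS,(45,145,304.4))[0]; print(togo(s,t,PS[2]))
c=manip.camera("wrist");np.save("pics/w1.npy",c,allow_pickle=True);cv2.imwrite("pics/w1.png",c["image"][:,:,::-1])
for n,q in dict(tip=(45,151.4,318),hinge=(45,88,192),lg=(-105,62,125),jar=(45,0,162)).items():print(n,proj(c,sw(PS,q))[0].round(0))
E
```

```text
clock: 1.77
eef_pos: [632.4, 179.7, 385.0]
eef_rot: [-2.999, 1.57, 3.119]
wrist_force: [0.2, 0.7, 0.8]
finger_gap: 94.1
[2.21084959e-01 5.17053649e-01 8.58046532e-01 1.54972887e-04
 1.76710406e+00 3.85759603e-01] [632.43609961 179.69794633 385.01017035]
(array([ 2.015, -0.079,  0.044]), array([  0.06, -29.94, -29.94]))
tip [323. 251.]
hinge [322. 277.]
lg [194. 278.]
jar [321. 342.]
```

View pics/w1.png

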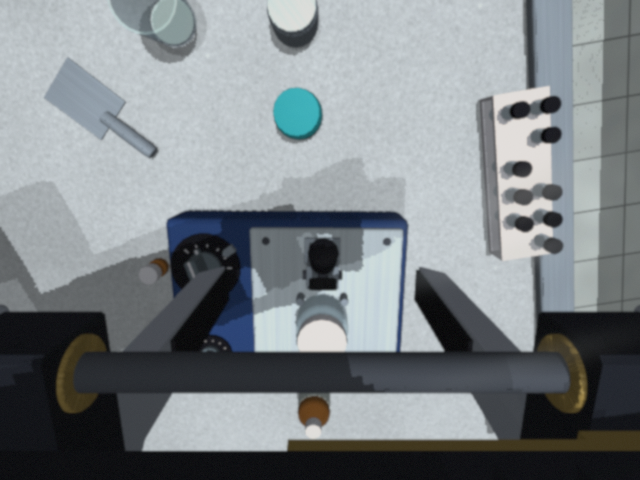

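The wrist view shows the grip end at (322,252), predicted at (323,251), and the lid at (322,338), so the pose fit holds. Descend around the grip and close lightly.

```bash
python3 -m jog '[{"grip":1,"tx":0.5,"ty":-0.08,"tz":0.04,"turn":0},{"grip":1,"tx":1.1,"ty":-0.08,"tz":0.04,"turn":0},{"grip":1,"tx":1.7,"ty":-0.08,"tz":0.04,"turn":0},{"grip":1,"tx":2.01,"ty":-0.08,"tz":0.04,"turn":0},{"grip":0.3,"tx":2.01,"ty":-0.08,"tz":0.04,"turn":0},{"grip":0.1,"tx":2.01,"ty":-0.08,"tz":0.04,"turn":0},{"grip":0.1,"tx":2.01,"ty":-0.08,"tz":0.04,"turn":0},{"grip":0.1,"tx":2.01,"ty":-0.08,"tz":0.04,"turn":0},{"grip":0.1,"tx":2.01,"ty":-0.08,"tz":0.04,"turn":0},{"grip":0.1,"tx":2.01,"ty":-0.08,"tz":0.04,"turn":0},{"grip":0.1,"tx":2.01,"ty":-0.08,"tz":0.04,"turn":0},{"grip":0.1,"tx":2.01,"ty":-0.08,"tz":0.04,"turn":0}]' 6
python3 - <<'E'
from h import *
from cell import manip
s=manip.read_state();print(s["wrist_force"],s["finger_gap"])
M=R.from_euler("xyz",s["eef_rot"]).as_matrix();print(M.round(3))
o=sw(PS,s["eef_pos"]*0)[0]
c,sn=np.cos(PS[2]),np.sin(PS[2]);d=s["eef_pos"][:2]-PS[:2];print("shaker frame",c*d[0]+sn*d[1],-sn*d[0]+c*d[1],s["eef_pos"][2])
y0,z0=-sn*d[0]+c*d[1]-88,s["eef_pos"][2]-182;r=np.hypot(y0,z0);a0=np.arctan2(y0,z0);print(r,a0)
for a in np.linspace(0,2.02,13)[1:]:
    # tool shift: world d
    dy=r*np.sin(a0-a)-y0;dz=r*np.cos(a0-a)-z0
    print(round(a,2),(M.T@[-sn*dy,c*dy,dz]/40).round(2))
E
```

```text
clock: 2.82
eef_pos: [633.9, 175.8, 305.0]
eef_rot: [0.398, 1.571, 0.233]
wrist_force: [-0.1, 0.5, -0.2]
finger_gap: 43.9
[-0.14676029  0.48005478 -0.18955219] 43.933811203238264
[[ 0.     0.164  0.986]
 [ 0.     0.986 -0.164]
 [-1.     0.     0.   ]]
shaker frame 45.404501108037074 144.5328439921306 305.04707363563176
135.4124986112108 0.430677091150775
0.17 [-0.19 -0.54 -0.  ]
0.34 [-0.29 -1.1  -0.01]
0.5 [-0.3  -1.66 -0.01]
0.67 [-0.21 -2.23 -0.01]
0.84 [-0.03 -2.77 -0.02]
1.01 [ 0.24 -3.27 -0.02]
1.18 [ 0.59 -3.72 -0.02]
1.35 [ 1.01 -4.1  -0.02]
1.52 [ 1.49 -4.41 -0.03]
1.68 [ 2.02 -4.63 -0.03]
1.85 [ 2.57 -4.76 -0.03]
2.02 [ 3.14 -4.8  -0.03]
```

```bash
python3 -m jog '[{"grip":0.1,"tx":0,"ty":0,"tz":0,"turn":0},{"grip":0.1,"tx":0,"ty":0,"tz":0,"turn":0},{"grip":0.1,"tx":0,"ty":0,"tz":0,"turn":0},{"grip":0.1,"tx":0,"ty":0,"tz":0,"turn":0},{"grip":0.1,"tx":0,"ty":0,"tz":0,"turn":0},{"grip":0.1,"tx":0,"ty":0,"tz":0,"turn":0},{"grip":0.1,"tx":0,"ty":0,"tz":0,"turn":0},{"grip":0.1,"tx":0,"ty":0,"tz":0,"turn":0}]' 6
python3 -m jog '[{"grip":0.1,"tx":-0.1,"ty":-0.27,"tz":0,"turn":0},{"grip":0.1,"tx":-0.19,"ty":-0.54,"tz":0,"turn":0},{"grip":0.1,"tx":-0.25,"ty":-0.82,"tz":0,"turn":0},{"grip":0.1,"tx":-0.29,"ty":-1.1,"tz":0,"turn":0},{"grip":0.1,"tx":-0.31,"ty":-1.38,"tz":0,"turn":0},{"grip":0.1,"tx":-0.3,"ty":-1.66,"tz":0,"turn":0},{"grip":0.1,"tx":-0.27,"ty":-1.95,"tz":0,"turn":0},{"grip":0.1,"tx":-0.21,"ty":-2.23,"tz":0,"turn":0},{"grip":0.1,"tx":-0.13,"ty":-2.5,"tz":-0.01,"turn":0},{"grip":0.1,"tx":-0.03,"ty":-2.77,"tz":-0.02,"turn":0},{"grip":0.1,"tx":0.1,"ty":-3.02,"tz":-0.02,"turn":0},{"grip":0.1,"tx":0.24,"ty":-3.27,"tz":-0.02,"turn":0}]' 6
python3 - <<'E'
from cell import manip
import cv2
cv2.imwrite("pics/side1.png",cv2.resize(manip.camera("side")["image"][100:300,240:440,::-1],None,fx=2.5,fy=2.5))
E
```

```text
clock: 3.48
eef_pos: [632.9, 176.0, 304.8]
eef_rot: [-2.941, 1.568, -3.105]
wrist_force: [-8.9, -0.2, 1.7]
finger_gap: 19.9
clock: 4.48
eef_pos: [610.7, 46.4, 295.9]
eef_rot: [-2.92, 1.569, -3.085]
wrist_force: [-10.4, -0.5, 4.3]
finger_gap: 19.4
```

View pics/side1.png

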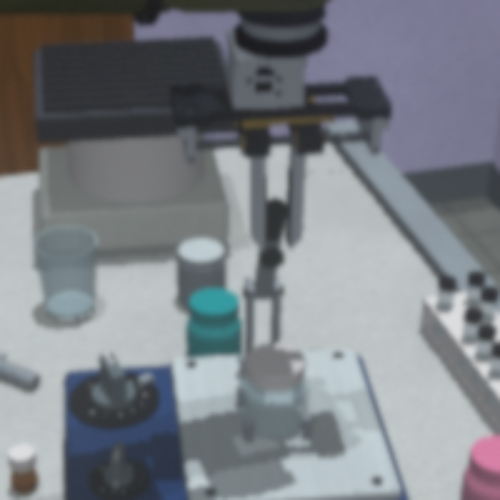

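The arm is held between the fingers, past upright, and the jar is standing. Continue the arc.

```bash
python3 -m jog '[{"grip":0.1,"tx":0.17,"ty":-0.23,"tz":-0.03,"turn":0},{"grip":0.1,"tx":0.35,"ty":-0.45,"tz":-0.05,"turn":0},{"grip":0.1,"tx":0.55,"ty":-0.64,"tz":-0.05,"turn":0},{"grip":0.1,"tx":0.77,"ty":-0.83,"tz":-0.05,"turn":0},{"grip":0.1,"tx":1.0,"ty":-0.99,"tz":-0.05,"turn":0},{"grip":0.1,"tx":1.25,"ty":-1.14,"tz":-0.05,"turn":0},{"grip":0.1,"tx":1.51,"ty":-1.26,"tz":-0.05,"turn":0},{"grip":0.1,"tx":1.78,"ty":-1.36,"tz":-0.05,"turn":0},{"grip":0.1,"tx":2.05,"ty":-1.43,"tz":-0.05,"turn":0},{"grip":0.1,"tx":2.33,"ty":-1.49,"tz":-0.05,"turn":0},{"grip":0.1,"tx":2.6,"ty":-1.52,"tz":-0.05,"turn":0},{"grip":0.1,"tx":2.8,"ty":-1.53,"tz":-0.05,"turn":0}]' 6
python3 -m jog '[{"grip":0.1,"tx":0.02,"ty":0,"tz":0,"turn":0},{"grip":0.1,"tx":0.05,"ty":0,"tz":0,"turn":0},{"grip":0.1,"tx":0.05,"ty":0,"tz":0,"turn":0}]' 6
python3 - <<'E'
from h import *
from cell import manip
import cv2
s=manip.read_state();c,sn=np.cos(PS[2]),np.sin(PS[2]);d=s["eef_pos"][:2]-PS[:2];print("shaker frame",c*d[0]+sn*d[1],-sn*d[0]+c*d[1],s["eef_pos"][2])
cv2.imwrite("pics/s2.png",cv2.resize(manip.camera("scene")["image"][190:340,250:410,::-1],None,fx=3,fy=3))
E
```

```text
clock: 5.53
eef_pos: [600.0, -14.2, 182.8]
eef_rot: [-0.579, 1.569, -0.745]
wrist_force: [4.3, -5.4, -0.5]
finger_gap: 19.7
clock: 5.78
eef_pos: [600.0, -14.2, 181.2]
eef_rot: [-0.795, 1.569, -0.961]
wrist_force: [4.0, -6.1, -0.6]
finger_gap: 19.5
shaker frame 44.276594468875025 -48.394088974143145 181.19350298515585
```

View pics/s2.png

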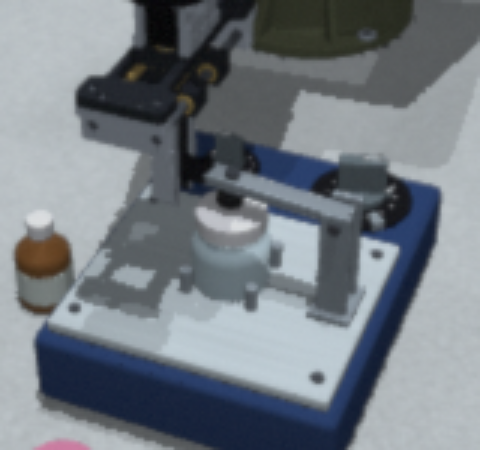

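Arm level with the foot on the lid. Release, rise and go above the large dial.

```bash
python3 -m jog '[{"grip":0.6,"tx":0,"ty":0,"tz":0,"turn":0},{"grip":0.6,"tx":0,"ty":0,"tz":0,"turn":0},{"grip":0.6,"tx":0,"ty":0,"tz":0,"turn":0},{"grip":0.6,"tx":-0.5,"ty":0,"tz":0,"turn":0},{"grip":0.6,"tx":-1.5,"ty":0,"tz":0,"turn":0},{"grip":0.6,"tx":-2.5,"ty":0,"tz":0,"turn":0},{"grip":0.6,"tx":-2.5,"ty":0.9,"tz":-1.2,"turn":0},{"grip":0.6,"tx":-2.5,"ty":1.8,"tz":-2.4,"turn":0},{"grip":0.6,"tx":-2.5,"ty":2.7,"tz":-3.6,"turn":0},{"grip":0.6,"tx":-2.5,"ty":2.78,"tz":-3.71,"turn":0},{"grip":0.6,"tx":-2.5,"ty":2.78,"tz":-3.71,"turn":0},{"grip":0.6,"tx":-2.5,"ty":2.78,"tz":-3.71,"turn":0}]' 6
python3 - <<'E'
from h import *
from cell import manip
import cv2
s=manip.read_state();print(s["joints"])
c=manip.camera("wrist");np.save("pics/w2.npy",c,allow_pickle=True)
for n,q in dict(lg=(-105,62,125),plate=(-105,62,81),tip30=(-75,62,100)).items():print(n,proj(c,sw(PS,q))[0].round(1))
u,v=proj(c,sw(PS,(-105,62,81)))[0].round().astype(int);print(u,v)
cv2.imwrite("pics/w2.png",cv2.resize(c["image"][v-90:v+90,u-130:u+130,::-1],None,fx=3,fy=3,interpolation=cv2.INTER_CUBIC))
E
```

```text
clock: 6.83
eef_pos: [469.3, 123.4, 282.1]
eef_rot: [0.792, 1.57, 0.631]
wrist_force: [0.4, -0.3, 1.2]
finger_gap: 56.1
[1.81263411e-01 1.12490272e-01 1.61176872e+00 5.33039764e-04
 1.41624210e+00 3.42853514e-01]
lg [323.4 229.1]
plate [323.1 219.1]
tip30 [355.6 223.4]
323 219
```

View pics/w2.png

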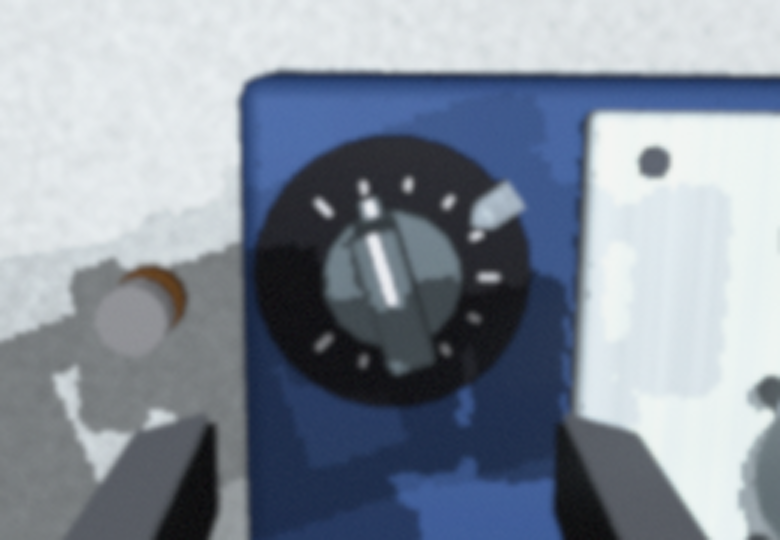

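Close view: plate centre at (391,270) as predicted, pointer nose at (370,208), marker inner point at (474,224). Compute the angles.

Run:
```python
from h import *
from cell import manip
c=np.load("pics/w2.npy",allow_pickle=True).item()
def f(x,y,z):
    w=ray_z(c,(323-130+(x+.5)/3-.5,219-90+(y+.5)/3-.5),z);k=R.from_euler("z",-PS[2]).as_matrix()@(w-np.r_[PS[:2],0]);k=k-[-105,62,0]
    print((x,y,z),k.round(1),np.hypot(k[0],k[1]).round(1),np.degrees(np.arctan2(k[1],k[0])).round(1))
f(391,270,81)
for p in((370,208,95),(370,208,105),(373,235,125),(393,305,125),(474,224,87),(474,224,84),(515,192,87)):f(*p)
s=manip.read_state();print(s["eef_pos"],togo(s,sw(PS,(-105,62,118))[0],PS[2]+np.radians(17.5)))
print(R.from_euler("xyz",s["eef_rot"]).as_matrix().round(3))
```

```text
(391, 270, 81) [-0.1  0.4 81. ] 0.5 107.6
(370, 208, 95) [-6.9 22.6 95. ] 23.7 107.0
(370, 208, 105) [ -6.8  24.1 105. ] 25.0 105.8
(373, 235, 125) [ -5.7  19.2 125. ] 20.1 106.4
(393, 305, 125) [  0.2  -1.1 125. ] 1.1 -77.6
(474, 224, 87) [25.9 16.7 87. ] 30.8 32.8
(474, 224, 84) [26.2 16.2 84. ] 30.8 31.8
(515, 192, 87) [38.5 27.  87. ] 47.0 35.0
[470.61037099 122.15453976 281.95174995] (array([ 4.099, -0.051,  0.03 ]), array([-2.83, 27.17, 27.17]))
[[ 0.001  0.162  0.987]
 [ 0.     0.987 -0.162]
 [-1.     0.001  0.001]]
```

```bash
python3 -m jog '[{"grip":0.6,"tx":1,"ty":-0.05,"tz":0.03,"turn":-1.1},{"grip":0.6,"tx":1.8,"ty":-0.05,"tz":0.03,"turn":-2.2},{"grip":0.6,"tx":2.6,"ty":-0.05,"tz":0.03,"turn":-2.67},{"grip":0.6,"tx":3.3,"ty":-0.05,"tz":0.03,"turn":-2.67},{"grip":0.6,"tx":3.8,"ty":-0.05,"tz":0.03,"turn":-2.67},{"grip":0.6,"tx":4.1,"ty":-0.05,"tz":0.03,"turn":-2.67},{"grip":0.6,"tx":4.1,"ty":-0.05,"tz":0.03,"turn":-2.67},{"grip":0.05,"tx":4.1,"ty":-0.05,"tz":0.03,"turn":-2.67},{"grip":0.05,"tx":4.1,"ty":-0.05,"tz":0.03,"turn":-2.67},{"grip":0.05,"tx":4.1,"ty":-0.05,"tz":0.03,"turn":-2.67},{"grip":0.05,"tx":4.1,"ty":-0.05,"tz":0.03,"turn":-2.67},{"grip":0.05,"tx":4.1,"ty":-0.05,"tz":0.03,"turn":-2.67}]' 20
python3 -m jog '[{"grip":0.05,"tx":0,"ty":0,"tz":0,"turn":0},{"grip":0.05,"tx":0,"ty":0,"tz":0,"turn":0},{"grip":0.05,"tx":0,"ty":0,"tz":0,"turn":0},{"grip":0.05,"tx":0,"ty":0,"tz":0,"turn":0},{"grip":0.05,"tx":0,"ty":0,"tz":0,"turn":0},{"grip":0.05,"tx":0,"ty":0,"tz":0,"turn":0}]' 20
```

```text
clock: 7.88
eef_pos: [472.6, 118.7, 117.9]
eef_rot: [0.029, 1.57, 0.144]
wrist_force: [0.6, 0.1, 0.6]
finger_gap: 26.8
clock: 8.38
eef_pos: [471.2, 118.7, 117.5]
eef_rot: [-3.126, 1.568, -3.012]
wrist_force: [-11.6, -0.9, 11.1]
finger_gap: 13.9
```

```bash
python3 -m jog '[{"grip":0.05,"tx":0,"ty":0,"tz":-0.02,"turn":0.8},{"grip":0.05,"tx":0,"ty":0,"tz":-0.02,"turn":1.8},{"grip":0.05,"tx":0,"ty":0,"tz":-0.02,"turn":2.8},{"grip":0.05,"tx":0,"ty":0,"tz":-0.02,"turn":3.8},{"grip":0.05,"tx":0,"ty":0,"tz":-0.02,"turn":4.8},{"grip":0.05,"tx":0,"ty":0,"tz":-0.02,"turn":5.9},{"grip":0.05,"tx":0,"ty":0,"tz":-0.02,"turn":7},{"grip":0.05,"tx":0,"ty":0,"tz":-0.02,"turn":8.1},{"grip":0.05,"tx":0,"ty":0,"tz":-0.02,"turn":9.2},{"grip":0.05,"tx":0,"ty":0,"tz":-0.02,"turn":10.3},{"grip":0.05,"tx":0,"ty":0,"tz":-0.02,"turn":11.4},{"grip":0.05,"tx":0,"ty":0,"tz":-0.02,"turn":12.2}]' 20
python3 -m jog '[{"grip":0.05,"tx":0,"ty":0,"tz":0,"turn":0},{"grip":0.05,"tx":0,"ty":0,"tz":0,"turn":0},{"grip":0.05,"tx":0,"ty":0,"tz":0,"turn":0},{"grip":0.05,"tx":0,"ty":0,"tz":0,"turn":0},{"grip":0.6,"tx":0,"ty":0,"tz":0,"turn":0},{"grip":0.6,"tx":0,"ty":0,"tz":0,"turn":0},{"grip":0.6,"tx":0,"ty":0,"tz":0,"turn":0},{"grip":0.6,"tx":-0.5,"ty":0,"tz":0,"turn":0},{"grip":0.6,"tx":-1.5,"ty":0,"tz":0,"turn":0},{"grip":0.6,"tx":-2.5,"ty":0,"tz":0,"turn":0},{"grip":0.6,"tx":-3.5,"ty":0,"tz":0,"turn":0},{"grip":0.6,"tx":-4.1,"ty":0,"tz":0,"turn":0}]' 20
python3 - <<'E'
from h import *
from cell import manip
import cv2
c=manip.camera("wrist");np.save("pics/w3.npy",c,allow_pickle=True)
u,v=proj(c,sw(PS,(-105,62,81)))[0].round().astype(int);print(u,v)
cv2.imwrite("pics/w3.png",cv2.resize(c["image"][v-90:v+90,u-130:u+130,::-1],None,fx=3,fy=3,interpolation=cv2.INTER_CUBIC))
c=manip.camera("scene");cv2.imwrite("pics/s3.png",cv2.resize(c["image"][190:340,250:410,::-1],None,fx=3,fy=3))
E
```

```text
clock: 9.38
eef_pos: [470.3, 119.2, 117.6]
eef_rot: [-2.205, 1.568, 2.91]
wrist_force: [-12.4, 4.6, 11.1]
finger_gap: 13.4
clock: 10.38
eef_pos: [472.0, 118.6, 285.6]
eef_rot: [1.306, 1.566, 0.143]
wrist_force: [0.3, -0.1, 0.8]
finger_gap: 56.3
319 217
```

View pics/w3.png

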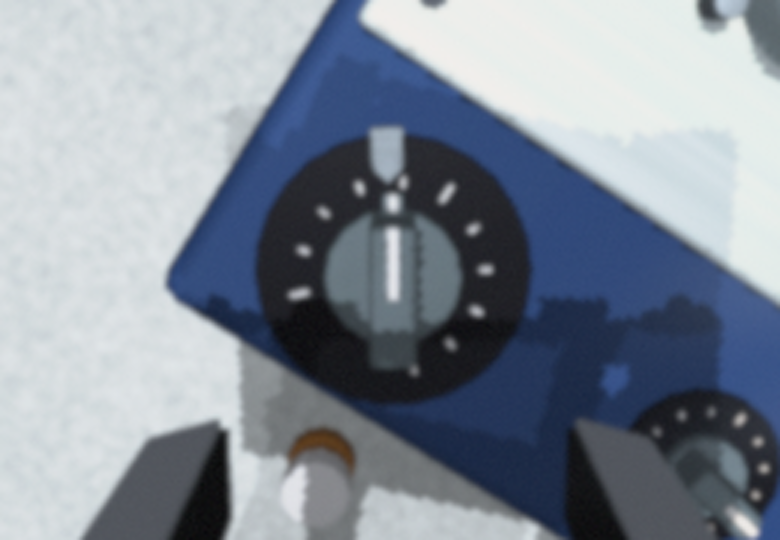

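View pics/s3.png

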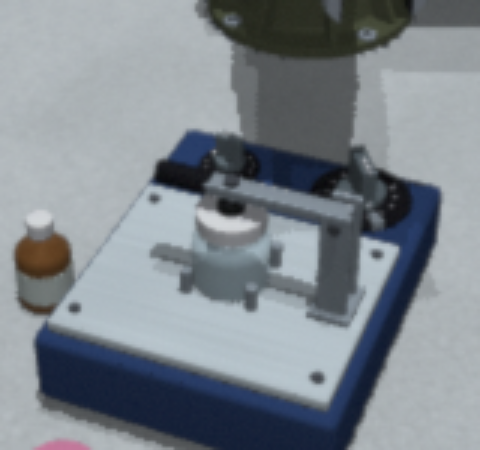

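Pointer nose at (393,200), marker point at (388,182): about 3° (1.7 mm) past, probably inside tolerance. I'll trim it by −3° for margin.

```bash
python3 -m jog '[{"grip":0.6,"tx":1,"ty":0,"tz":0,"turn":0},{"grip":0.6,"tx":2,"ty":0,"tz":0,"turn":0},{"grip":0.6,"tx":3,"ty":0,"tz":0,"turn":0},{"grip":0.6,"tx":3.8,"ty":0,"tz":0,"turn":0},{"grip":0.6,"tx":4.1,"ty":0,"tz":0,"turn":0},{"grip":0.05,"tx":4.1,"ty":0,"tz":0,"turn":0},{"grip":0.05,"tx":4.1,"ty":0,"tz":0,"turn":0},{"grip":0.05,"tx":4.1,"ty":0,"tz":0,"turn":0},{"grip":0.05,"tx":4.1,"ty":0,"tz":0,"turn":0},{"grip":0.05,"tx":4.1,"ty":0,"tz":0,"turn":0},{"grip":0.05,"tx":4.1,"ty":0,"tz":0,"turn":0},{"grip":0.05,"tx":4.1,"ty":0,"tz":0,"turn":0}]' 20
python3 -m jog '[{"grip":0.05,"tx":0,"ty":0,"tz":0,"turn":0},{"grip":0.05,"tx":0,"ty":0,"tz":0,"turn":0},{"grip":0.05,"tx":0,"ty":0,"tz":0,"turn":-0.25},{"grip":0.05,"tx":0,"ty":0,"tz":0,"turn":-0.5},{"grip":0.05,"tx":0,"ty":0,"tz":0,"turn":-0.5},{"grip":0.05,"tx":0,"ty":0,"tz":0,"turn":-0.5},{"grip":0.05,"tx":0,"ty":0,"tz":0,"turn":-0.5}]' 20
python3 -m jog '[{"grip":0.6,"tx":0,"ty":0,"tz":0,"turn":0},{"grip":0.6,"tx":0,"ty":0,"tz":0,"turn":0},{"grip":0.6,"tx":0,"ty":0,"tz":0,"turn":0},{"grip":0.6,"tx":-0.5,"ty":0,"tz":0,"turn":0},{"grip":0.6,"tx":-1.5,"ty":0,"tz":0,"turn":0},{"grip":0.6,"tx":-2.5,"ty":0,"tz":0,"turn":0},{"grip":0.6,"tx":-3.5,"ty":0,"tz":0,"turn":0},{"grip":0.6,"tx":-4.1,"ty":0,"tz":0,"turn":0},{"grip":0.6,"tx":-4.1,"ty":0,"tz":0,"turn":0}]' 20
python3 - <<'E'
from h import *
from cell import manip
import cv2
c=manip.camera("wrist")
u,v=proj(c,sw(PS,(-105,62,81)))[0].round().astype(int)
a=cv2.resize(c["image"][v-60:v+60,u-65:u+65,::-1],None,fx=3,fy=3,interpolation=cv2.INTER_CUBIC)
c=manip.camera("side");b=cv2.resize(c["image"][190:340,255:410,::-1],None,fx=2.4,fy=2.4)
cv2.imwrite("pics/w4.png",np.hstack([a,b[:360,:372]]))
E
```

```text
clock: 11.48
eef_pos: [471.4, 119.5, 117.9]
eef_rot: [2.64, 1.569, 1.476]
wrist_force: [-7.8, 19.4, 8.4]
finger_gap: 14.0
clock: 12.07
eef_pos: [471.4, 119.7, 117.9]
eef_rot: [2.61, 1.569, 1.5]
wrist_force: [-4.1, 8.0, 5.1]
finger_gap: 13.4
clock: 12.82
eef_pos: [472.9, 118.7, 286.7]
eef_rot: [1.261, 1.562, 0.15]
wrist_force: [-0.7, -0.7, 0.5]
finger_gap: 56.3
```

View pics/w4.png

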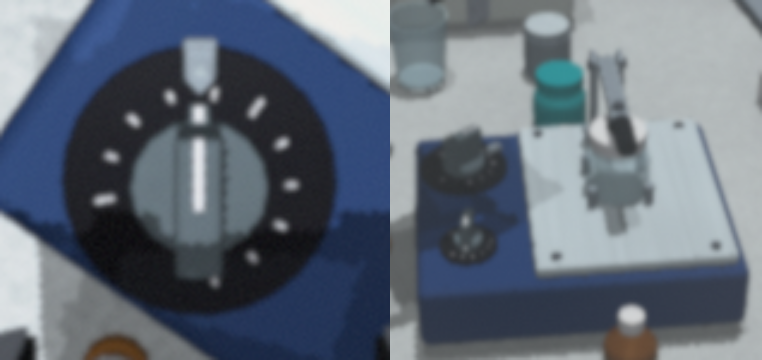

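Pointer nose at (199,114) and marker point at (200,92) are now in line. The arm is down on the lid, the jar is between its pins, and the gripper is clear. Handing in.

```bash
python3 -c "
from cell import manip
s=manip.read_state();print(s['clock'],s['qd'].round(3),s['wrist_force']);print(manip.sign_off())"
```

```text
12.9167 [-0.     0.027  0.039  0.001 -0.01  -0.001] [ 0.02408631 -0.50177404  0.15001711]
the job is handed in; nothing more can be done
None
```

I swung the hold-down arm over and set its foot on the jar's lid. Then I turned the large speed dial to the marker tab, let go, and handed the job in at about 12.9 s. No verdict was reported.

- **Hold-down arm:** I gripped it lightly, guided it through its arc and released it. The last side view shows it level, with the foot on the lid and the jar upright between its pins. The joint angle and foot position were judged from pictures only.
- **Speed dial:** I turned it clockwise by about 73°. The first look showed it about 3° (1.7 mm) past the marker, so I turned it back 3°. In the final wrist picture the pointer and marker line up to within about 1 pixel (under 1 mm).
- **Everything else:** I did not touch the timer dial or any bystander. No bystander looked moved in the views I took, but I did not measure them. The gripper ended about 170 mm above the dial, touching nothing. The wrist force was about 0.5 N at hand-in and at most about 22 N in the readings taken after each move.
- **One refused command:** The first move was rejected for missing keys. Nothing moved.

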